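# Move the bin's row of utensils to the rack in reverse order

## Task

Move the scoop, the lid, the strainer and the scraper from the open bay of the tilt-out bin to the slatted rack, one on each cork mat, in reverse order, because the rack will be turned round when it goes under the ledge: what lies leftmost in the bin goes on the rightmost mat, and so on along the row. Lay each right way up on the middle of its mat, with the long ones straight along the mat, and let go of everything.

Things in the scene. Friction and masses are not known exactly. Their poses are not given: they have to be found in the camera images.
- scoop_mid (a point): Orange plastic scoop, 110 mm long: a straight handle 20 mm wide (top 26 mm above the underside) from 55 mm behind to 15 mm ahead of the centre, then an open bowl 46 mm wide, 34 mm high and 40 mm long. Grip the handle by its sides about 12 mm behind the centre. Point: the centre of its length and width, 17 mm above its underside; x points from its handle end to its working end, y to its left, z up.
- lid_mid (a point): Compact stainless-steel bin lid: a round plate 60 mm across, 9 mm high in the middle, with an upright round knob 20 mm across whose grip runs from 13 to 40 mm above the underside. Grip the knob. Point: on the knob's axis, 20 mm above the underside; z up.
- strainer_mid (a point): Folded mesh strainer of green plastic: a flat packet 104 mm long (x), 44 mm wide (y), 24 mm high (z). Grip it across its width at the middle. Point: its centre, 12 mm above the underside.
- scraper_mid (a point): Hard silicone scraper, grey, 110 mm long: handle 20 mm wide, 26 mm high, from 55 mm behind to 19 mm ahead of the centre (a low 30 mm wide neck, 13 mm high, begins 14 mm ahead), then a flat blade 50 mm wide and 7 mm thick. Grip the handle by its sides about 12 mm behind the centre. Point: the centre of its length and width, 13 mm above its underside; x points from its handle end to its working end, y to its left, z up.
- scoop_pad: Thin cork pad, cut roughly to the outline of its thing (3 mm thick, top 8 mm above the table) fixed in one of the four places of the bin; the scoop lies on it at the start. It stays in the bin and so keeps showing which place the scoop came from. Origin: centre of its underside, in the middle of that place to within 4 mm.
- lid_pad: Thin cork pad, cut roughly to the outline of its thing (3 mm thick, top 8 mm above the table) fixed in one of the four places of the bin; the lid lies on it at the start. It stays in the bin and so keeps showing which place the lid came from. Origin: centre of its underside, in the middle of that place to within 4 mm.
- strainer_pad: Thin cork pad, cut roughly to the outline of its thing (3 mm thick, top 8 mm above the table) fixed in one of the four places of the bin; the strainer lies on it at the start. It stays in the bin and so keeps showing which place the strainer came from. Origin: centre of its underside, in the middle of that place to within 4 mm.
- scraper_pad: Thin cork pad, cut roughly to the outline of its thing (3 mm thick, top 8 mm above the table) fixed in one of the four places of the bin; the scraper lies on it at the start. It stays in the bin and so keeps showing which place the scraper came from. Origin: centre of its underside, in the middle of that place to within 4 mm.
- bin: The pulled-out bay of the tilt-out bin: a fixed low white tray 130 x 408 mm with walls 22 mm high. Its four places lie in a row along its y axis, centres at y = +132, +44, -44 and -132 mm (x = 0). Origin: centre of the underside, on the table; its x points away from the robot and its y to the robot's left, give or take 0.1 rad. Each thing lies on its pad with its length along the bin's x to within 0.1 rad. It stands nearer to or farther from the robot than the rack.
- rack: Fixed slatted wooden rack 126 x 404 mm with four cork mats (114 mm along x, 70 mm along y) in a row along its y axis, mat centres at y = +132, +44, -44 and -132 mm (x = 0), mat tops 26 mm above the table. Origin: centre of the underside, on the table; its x points away from the robot and its y to the robot's left, give or take 0.1 rad. Empty at the start.
There are look-alikes about, which are no part of the job. Leave any green or turquoise look-alike of the part that bears lid_mid alone.

How it is judged:
By the outcome, as a careful person would: the job done as asked, in the order asked, and still so for the second after the job is handed in, with the robot touching nothing.
It also fails if it takes over 90 s, if anything falls off the work surface, if the arm or the gripper's body presses on something with over 40 N, if the wrist force passes 120 N, or if a joint passes its speed limit or range.

## Robot

A 6-joint arm with a two-finger parallel gripper is mounted at the origin on the work surface. World frame = base frame: x ahead of the robot, y to its left, z up, the work surface at z = 0. Lengths are in m, angles in rad, forces in N, time in s.
With the tool pointing down it reaches from about 0.275 to 0.725 m from the base axis. Payload 5.6 kg.
Tool frame: the origin (TCP) lies between the finger pads; the fingertips stand 14 mm ahead of it and the grasp point (between the pads) lies 5 mm behind it; z points along the fingers, y is the direction in which the jaws open and shut (so a half turn about z gives the same grasp; the last joint's range is limited). The gripper opens to 85 mm and grips with 20 to 120 N. Pads are 22 mm wide; open, the fingers measure 114 mm over their backs; the gripper's body (76 mm by 85 mm) begins 54 mm behind the grasp point. The pads swing forward as they close: fully open they stand 13 mm farther back than shut.
Start: joints at [1.527, 0.255, 0.108, 0, -1.424, -0.285], TCP at [0.178, 0.521, 0.245] pointing down, gripper open.
Joint ranges: [-2.95, 2.95], [-1.21, 1.97], [-1.09, 1.5], [-2.87, 1.71], [-2.94, -0.07], [-3.05, 3.05]. Speed limits (rad/s): [2.57, 2.57, 3.14, 3.14, 3.14, 3.14].

## Interface

Orientations are given as a unit quaternion [w, x, y, z].
In Python, from station import manip gives the robot as it stands.
- The arm moves only by the shell command python3 -m pendant 'ROWS' [FORCE]. ROWS is JSON, a list of rows, each a list of 3 entries, a list of its own where there are three numbers: the shift along the tool's x, y, z in m, then the turn, a rotation vector about the tool's x, y, z in rad, then the gripper command: -1 is fully open, 1 is shut, values between are in proportion. A call has 1 to 12 rows; each row shifts and turns the commanded pose from where the row before left it, along the tool's axes as they then stand; what a row does not reach is not made up. A row lasts 1/8 s, in which the tool goes at most 62.5 mm and 10.7 degrees, less where a joint would pass 70% of its speed; a pose out of reach is approached as far as the arm can. A call with a gripper value outside its range is refused whole. The fingers move at their own pace and stop on an object; FORCE is the grip in N (left out, the last holds). Time passes only in rows, so rows that do not move let the fingers close. It gives the time, the measured TCP pose, the force and the opening at its end, in the units of the state.
- manip.state(): the state, without advancing time (a new reading comes with each control period).
- manip.camera(name): name is "scene" or "top" or "wrist"; returns the picture (400x640x3 uint8, blue, green, red); there is no depth.
- manip.camera_params(name): a dict with "K" (3x3 intrinsics, pixels), "view" (4x4, takes a point from world to camera coordinates). Camera axes: x right, y down, z forward; pixel columns grow to the right and rows downward; lengths in m; the calibration is good to about 2 mm. The wrist camera is an equidistant fisheye: a pixel r from the principal point sees the ray r / f radians off the axis. A picture is of the moment at which its call begins: read the wrist's pose just before it. camera_params takes no time and is no camera call; for the wrist camera it gives the pose at the moment of the call.
- manip.job_done(): hands the job in, once; it reports no verdict.
The state is a dict: "clock": time; "joints": joint angles; "joint_vel": joint speeds; "tau": joint torques, N m; "tool_pos": TCP position; "ee_rot": TCP orientation; "contact_force": force on the tool from outside, world axes, zero at the start; "torque": the same for the moment, N m; "grip_width": opening from 0.0 (shut) to 1.0 (fully open).
Only numpy, scipy, OpenCV 4.12 (cv2) and the standard library are available. Lean on these libraries where they do the work, as an engineer would, in place of code of your own. Each camera call takes 0.05 s, during which the arm holds its last target. There are 200 camera calls.

## Working session

There is one attempt and no reset: what is moved stays moved. The work goes in short steps, Python scripts to look and compute and a shell command to move; the robot and the scene stay as the last step left them, time stands still between calls to the robot, and variables do not carry over. Pictures are saved under pics/ and viewed, about 12 in all and at most 16, crops included, and the job is handed in when it is done.

```bash
mkdir -p pics; ls; python3 - <<'E'
from station import manip
import cv2,numpy as np
for n in("top","scene"):
    cv2.imwrite(f"pics/{n}0.png",manip.camera(n)); p=manip.camera_params(n); print(n,np.round(p["K"],2).tolist(),np.round(p["view"],4).tolist())
s=manip.state();print({k:np.round(v,3).tolist() for k,v in s.items()})
E
```

```text
pics
top [[416.35, 0.0, 321.74], [0.0, 416.35, 198.64], [0.0, 0.0, 1.0]] [[-0.0263, -0.9997, 0.0009, 0.057], [-0.995, 0.0261, -0.0965, 0.5955], [0.0964, -0.0034, -0.9953, 0.9203], [0.0, 0.0, 0.0, 1.0]]
scene [[424.93, 0.0, 318.23], [0.0, 424.93, 196.47], [0.0, 0.0, 1.0]] [[0.6743, 0.7383, -0.0163, -0.424], [0.5241, -0.494, -0.6938, -0.2543], [-0.5202, 0.4593, -0.72, 1.1258], [0.0, 0.0, 0.0, 1.0]]
{'clock': 0.1, 'joints': [1.527, 0.256, 0.107, -0.0, -1.424, -0.285], 'joint_vel': [0.002, -0.003, 0.003, 0.001, 0.001, -0.001], 'tau': [-0.002, -38.76, 23.848, 5.378, -0.004, 0.0], 'tool_pos': [0.177, 0.52, 0.245], 'ee_rot': [0.001, 0.987, -0.164, -0.0], 'contact_force': [0.026, -0.11, -0.169], 'torque': [0.045, -0.04, 0.047], 'grip_width': 0.999}
```

View pics/top0.png

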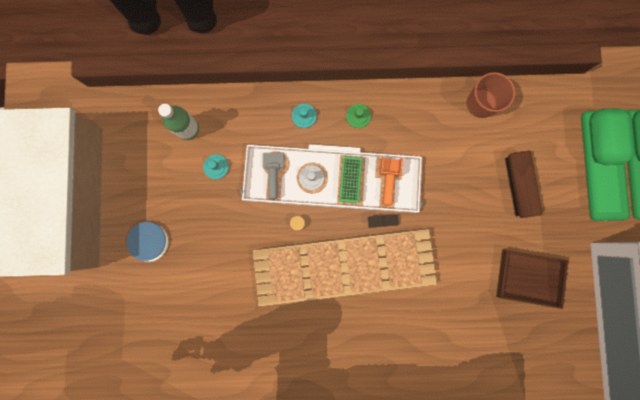

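View pics/scene0.png

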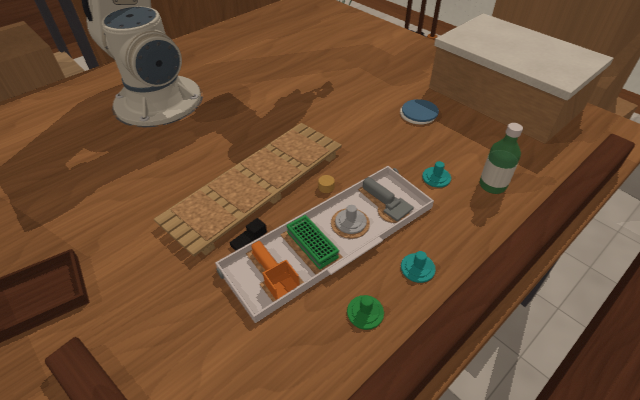

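The top view shows the robot side at the bottom. The bin is at (333,178), with scraper (273,172), steel lid (312,178), strainer (350,178) and scoop (390,180) from left to right. The rack is at (345,267), and the teal and green lid look-alikes are outside the bin. So scraper goes to mat −132, lid to −44, strainer to +44 and scoop to +132. Next I'll measure.

```bash
cat > h.py <<'E'
from station import manip
import cv2,numpy as np
def ray(n,uv,p=None):
    p=p or manip.camera_params(n);K=np.array(p["K"]);V=np.array(p["view"])
    uv=np.atleast_2d(uv).astype(float)
    d=np.c_[(uv[:,0]-K[0,2])/K[0,0],(uv[:,1]-K[1,2])/K[1,1],np.ones(len(uv))]
    if n=="wrist":
        r=np.hypot(d[:,0],d[:,1])+1e-9
        d=np.c_[d[:,:2]/r[:,None]*np.sin(r)[:,None],np.cos(r)]
    return -V[:3,:3].T@V[:3,3], d@V[:3,:3]
def plane(n,uv,z,p=None):
    o,d=ray(n,uv,p); return (o+d*((z-o[2])/d[:,2])[:,None])[:,:2]
def blobs(mask,amin):
    k,l,s,c=cv2.connectedComponentsWithStats(mask.astype(np.uint8))
    return [np.argwhere(l==i)[:,::-1] for i in range(1,k) if s[i,4]>=amin]
def rect(xy):
    (c,wh,a)=cv2.minAreaRect((np.array(xy)*1000).astype(np.float32))
    if wh[0]<wh[1]: wh=wh[::-1];a+=90
    a=(a+90)%180-90
    return np.round(c,1),np.round(wh,1),round(a,1)
E
python3 - <<'E'
from h import *
im=cv2.imread("pics/top0.png");hsv=cv2.cvtColor(im,cv2.COLOR_BGR2HSV);H,S,V=cv2.split(hsv)
X0,Y0=235,140
roi=np.zeros(H.shape,bool);roi[140:217,238:428]=1
w=max(blobs((S<50)&(V>140)&roi,50),key=len);print("bin",rect(plane("top",w,.018)))
o=max(blobs((H<14)&(S>190)&(V>120)&roi,20),key=len);print("scoop",len(o),rect(plane("top",o,.034)))
g=max(blobs((H>50)&(H<75)&(S>120)&roi,20),key=len);print("strainer",rect(plane("top",g,.030)))
crop=cv2.resize(im[135:315,230:445],None,fx=3.6,fy=3.3,interpolation=cv2.INTER_CUBIC);cv2.imwrite("pics/crop.png",crop)
for u,v in[(273,160),(273,190),(312,180),(313,174),(285,280),(300,250),(300,235)]:print(u,v,hsv[v,u])
E
```

```text
bin (array([650.5,  16.3]), array([414.2, 141.6]), 84.5)Traceback (most recent call last):
  File "<stdin>", line 6, in <module>
ValueError: max() iterable argument is empty
```

```bash
python3 -m pendant '[[[0.039,0.031,-0.008],[0,0,0],-1],[[0.039,0.031,-0.008],[0,0,0],-1],[[0.039,0.031,-0.008],[0,0,0],-1],[[0.039,0.031,-0.008],[0,0,0],-1],[[0.039,0.031,-0.008],[0,0,0],-1],[[0.039,0.031,-0.008],[0,0,0],-1],[[0.039,0.031,-0.008],[0,0,0],-1],[[0.039,0.031,-0.008],[0,0,0],-1],[[0.039,0.031,-0.008],[0,0,0],-1],[[0.039,0.031,-0.008],[0,0,0],-1],[[0.039,0.031,-0.008],[0,0,-0.117],-1],[[0.039,0.031,-0.008],[0,0,-0.117],-1]]' 40
python3 - <<'E'
from h import *
im=manip.camera("wrist");cv2.imwrite("pics/w1.png",im)
p=manip.camera_params("wrist");print(np.round(p["K"],1).tolist(),np.round(p["view"],3).tolist())
E
```

```text
clock: 1.6
tool_pos: [0.5055, 0.0192, 0.3414]
ee_rot: [-0.0, 0.999, -0.045, -0.0]
contact_force: [1.1, 0.2, 0.5]
grip_width: 0.997
[[309.7, 0.0, 320.8], [0.0, 309.7, 198.2], [0.0, 0.0, 1.0]] [[-0.088, -0.996, 0.003, 0.06], [-0.959, 0.086, 0.271, 0.423], [-0.27, 0.021, -0.963, 0.608], [0.0, 0.0, 0.0, 1.0]]
```

View pics/w1.png

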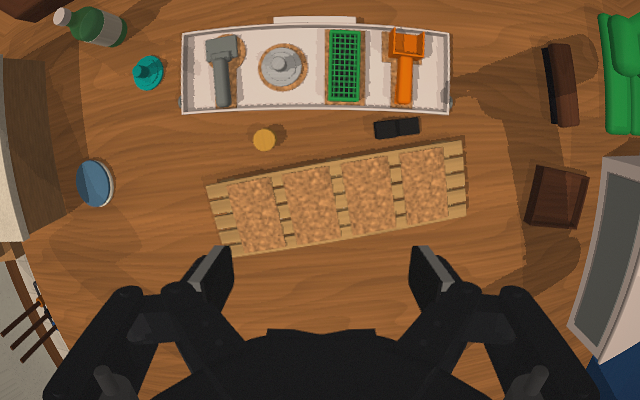

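The wrist view shows everything clearly. In the bin row are scraper (222,72), lid (282,66), strainer (345,66) and scoop (405,66). The four mats are at (256,214), (312,205), (369,194) and (424,184).

```bash
python3 - <<'E'
from h import *
p=manip.camera_params("wrist")
im=cv2.imread("pics/w1.png");hsv=cv2.cvtColor(im,cv2.COLOR_BGR2HSV);H,S,V=[a.astype(int) for a in cv2.split(hsv)]
roi=np.zeros(H.shape,bool);roi[26:112,185:450]=1
for nm,m,zs in [("scoop",(S>200)&(V>130),(.034,.042)),("strainer",(H>50)&(H<75)&(S>120),(.032,)),("scraper",(S<70)&(V<135),(.015,.034))]:
    bs=blobs(m&roi,150)
    for b in bs:
        for z in zs: print(nm,len(b),b.min(0),b.max(0),z,*rect(plane("wrist",b,z,p)))
pr={}
for nm,q in dict(bin=[(182,33),(452,35),(449,114),(181,115)]).items():
    x=plane("wrist",q,.022,p);print(np.round(x*1000,1).tolist())
for u,v in[(282,60),(262,66),(275,80),(300,62),(256,205),(312,205),(330,185),(283,200),(282,190),(250,160),(150,150),(308,45),(215,240)]:print(u,v,hsv[v,u],end=";")
crop=cv2.resize(im[15:265,175:475],None,fx=2.6,fy=2.4,interpolation=cv2.INTER_CUBIC);cv2.imwrite("pics/c1.png",crop)
E
```

```text
scoop 1512 [388  28] [424 104] 0.034 [ 636.5 -116.2] [111.7  52.4] -8.7
scoop 1512 [388  28] [424 104] 0.042 [ 635.4 -113.9] [109.7  51.4] -8.7
strainer 1734 [328  30] [360 101] 0.032 [641.7 -29.1] [103.8  43.6] -6.2
scraper 627 [185  26] [392 111] 0.015 [652.8  54.9] [315.4 122.5] 85.0
scraper 627 [185  26] [392 111] 0.034 [649.6  53. ] [302.2 117.4] 85.0
scraper 1397 [205  35] [237 106] 0.015 [656.8 149.2] [108.7  50.1] -0.4
scraper 1397 [205  35] [237 106] 0.034 [653.4 143.4] [104.2  48. ] -0.4
scraper 239 [274  53] [301  73] 0.015 [651.8  48.2] [37.4 27.3] -44.2
scraper 239 [274  53] [301  73] 0.034 [648.6  46.7] [35.8 26.1] -44.2
[[729.7, 208.5], [688.4, -200.9], [564.3, -184.9], [600.3, 221.7]]
282 60 [ 16  26 169];262 66 [ 17  21 173];275 80 [ 18  25 174];300 62 [ 15  31 130];256 205 [ 14 147 174];312 205 [ 14 148 202];330 185 [ 14 150 177];283 200 [ 17 142 199];282 190 [ 17 139 185];250 160 [ 13 171 152];150 150 [ 13 163 144];308 45 [ 14  41 216];215 240 [ 13 168 149];
```

View pics/c1.png

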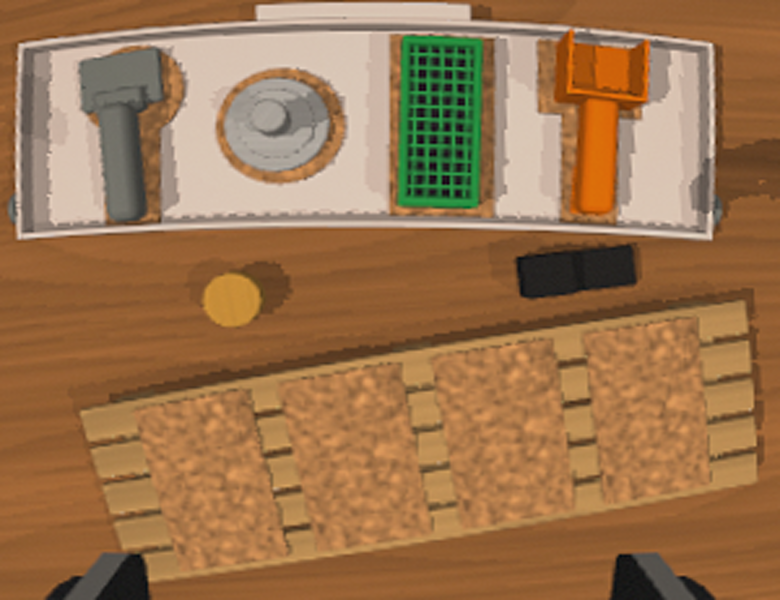

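```bash
python3 - <<'E'
from h import *
p=manip.camera_params("wrist")
im=cv2.imread("pics/w1.png");hsv=cv2.cvtColor(im,cv2.COLOR_BGR2HSV);H,S,V=[a.astype(int) for a in cv2.split(hsv)]
f=lambda q:np.array(q)/[2.6,2.4]+[175,15]-[.3,.3]
P=lambda q,z:plane("wrist",f(q),z,p)*1000
mats=[[(136,408),(248,390),(288,555),(178,570)],[(280,382),(400,364),(434,532),(318,548)],[(434,356),(552,340),(576,508),(464,526)],[(582,332),(696,318),(712,486),(604,502)]]
C=[]
for m in mats:
    x=P(m,.026);C.append(x.mean(0));print("mat",x.mean(0).round(1),rect(x/1000)[1:])
C=np.array(C);y=np.array([132,44,-44,-132]);s=np.polyfit(y,C,1);print("rack o",s[1].round(1),"yaw",np.degrees(np.arctan2(-s[0][0],s[0][1])).round(2),"scale",np.linalg.norm(s[0]))
x=P([(80,412),(746,300),(757,482),(122,580)],.026);print("rack outer",x.mean(0).round(1),rect(x/1000))
print("knob",P([(273,117)],.048),"plate",P([(277,126)],.013))
roi=np.zeros(H.shape,bool);roi[26:112,185:450]=1
for nm,m,ul,vr in [("scoop",(S>200)&(V>130),(385,425),(62,98)),("scraper",(S<70)&(V<135),(204,238),(62,98))]:
    b=max([b for b in blobs(m&roi,150) if b[:,0].min()>=ul[0] and b[:,0].max()<=ul[1]],key=len)
    print(nm,len(b))
    pts=[];wid=[]
    for v in range(*vr):
        u=b[b[:,1]==v,0]; pts.append(((u.min()+u.max())/2,v))
    for z in(.022,.034):
        x=plane("wrist",pts,z,p)*1000;k=np.polyfit(x[:,0],x[:,1],1);print(z,"yaw",np.degrees(np.arctan(k[0])).round(1),"y at x=600,640",np.polyval(k,[600,640]).round(1))
    top=b[b[:,1]<=b[:,1].min()+1].mean(0);bot=b[b[:,1]>=b[:,1].max()-1].mean(0)
    print("far end",top,[plane("wrist",top,z,p)*1000 for z in(.01,.015,.042)],"near",bot,[plane("wrist",bot,z,p)*1000 for z in (.01,.034)])
E
```

```text
mat [430.8 122.2] (array([113.4,  71.1]), 4.8)
mat [439.5  33.9] (array([112.5,  70.6]), 4.8)
mat [447.4 -53.7] (array([113.1,  68.9]), 5.2)
mat [ 455.2 -140.9] (array([116.4,  71.3]), 5.7)
rack o [443.2  -9.6] yaw 5.3 scale 1.0004955513874354
rack outer [443.9  -7.3] (array([445.1,  -5.7]), array([408.2, 124.9]), -85.2)
knob [[649.42438977  58.27463555]] plate [[649.58909786  60.48073361]]
scoop 1512
0.022 yaw -8.9 y at x=600,640 [-112.9 -119.2]
0.034 yaw -8.9 y at x=600,640 [-109.7 -116. ]
far end [394.   28.5] [array([[ 699.21584983, -111.73364952]]), array([[ 697.8716588 , -110.40606293]]), array([[ 690.61302724, -103.23709531]])] near [402.11764706 103.17647059] [array([[ 582.67345111, -113.74490245]]), array([[ 582.29706785, -107.26763364]])]
scraper 1397
0.022 yaw 0.3 y at x=600,640 [149.9 150.1]
0.034 yaw 0.3 y at x=600,640 [146.1 146.3]
far end [232.33333333  35.66666667] [array([[711.0488786 , 130.77153755]]), array([[709.57616795, 129.46525272]]), array([[701.6235304 , 122.41131462]])] near [222.71428571 105.42857143] [array([[604.61125242, 155.54734114]]), array([[603.09118034, 147.98553085]])]
```

```bash
cat > go.py <<'E'
import sys;from h import *
def go(x,y,z,yaw):
    s=manip.state();w,a,b,c=s["ee_rot"];t=s["tool_pos"];ps=2*np.arctan2(b,a);ps=(ps+np.pi/2)%np.pi-np.pi/2
    # true yaw sign from tool x axis
    f=1 if np.cos(2*np.arctan2(b,a))>0 else -1
    dw=np.array([x,y])-np.array(t[:2])*1000;q=np.radians(yaw)
    print("t",round(s["clock"],2),"pos",np.round(np.array(t)*1000,1),"yaw",np.degrees(ps).round(2),"f",f,"tilt",np.round([w,c],4),"| turn z",(ps-q).round(4),"| after turn shift mm",np.round([f*(dw@[np.cos(q),np.sin(q)]),f*(dw@[np.sin(q),-np.cos(q)]),t[2]*1000-z],1),"grip",round(s["grip_width"],3))
if __name__=="__main__": go(*map(float,sys.argv[1:]))
E
python3 go.py 645 147 100 0
python3 -m pendant '[[[0,0,0.02],[0,0,-0.09],-0.06],[[0.023,-0.021,0.037],[0,0,0],-0.06],[[0.023,-0.021,0.037],[0,0,0],-0.06],[[0.023,-0.021,0.037],[0,0,0],-0.06],[[0.023,-0.021,0.037],[0,0,0],-0.06],[[0.023,-0.021,0.037],[0,0,0],-0.06],[[0.023,-0.021,0.037],[0,0,0],-0.06],[[0,0,0],[0,0,0],-0.06]]'
python3 go.py 645 147 24 0
python3 - <<'E'
from h import *
im=manip.camera("wrist");cv2.imwrite("pics/w2.png",im)
E
```

```text
t 1.65 pos [508.2  15.5 341.2] yaw -5.03 f 1 tilt [ 0.0015 -0.0001] | turn z -0.0877 | after turn shift mm [ 136.8 -131.5  241.2] grip 0.997
clock: 2.65
tool_pos: [0.642, 0.1466, 0.0938]
ee_rot: [0.001, 1.0, -0.002, -0.004]
contact_force: [-0.4, -1.0, -0.5]
grip_width: 0.531
t 2.65 pos [642.  146.6  93.8] yaw -0.25 f 1 tilt [ 0.0014 -0.0043] | turn z -0.0044 | after turn shift mm [ 3.  -0.4 69.8] grip 0.531
```

View pics/w2.png

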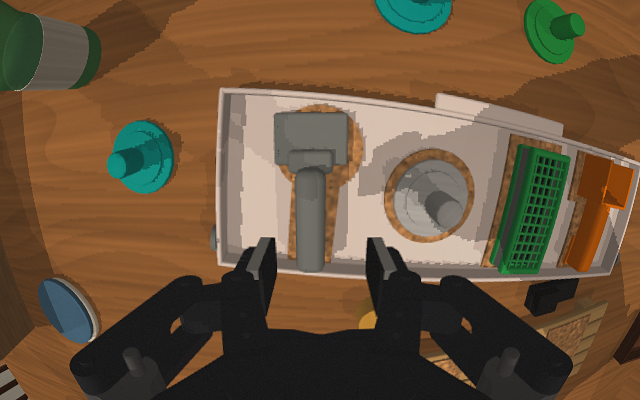

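The scraper's handle lies between the open jaws, axis near u≈311. My first picture was taken before the arm settled, so I'll re-measure here now that it's still.

```bash
python3 go.py 645 147 24 0; python3 - <<'E'
from h import *
p=manip.camera_params("wrist");im=manip.camera("wrist");q=manip.camera_params("wrist");cv2.imwrite("pics/w3.png",im)
print("drift",np.abs(np.array(p["view"])-np.array(q["view"])).max())
H,S,V=[a.astype(int) for a in cv2.split(cv2.cvtColor(im,cv2.COLOR_BGR2HSV))]
roi=np.zeros(H.shape,bool);roi[105:275,268:352]=1
b=max(blobs((S<70)&(V<135)&roi,150),key=len);print(len(b),b.min(0),b.max(0))
for vr in[(185,235)]:
    pts=[((u.min()+u.max())/2,v) for v in range(*vr) for u in [b[b[:,1]==v,0]] ]
    for z in(.022,.034):
        x=plane("wrist",pts,z,p)*1000;k=np.polyfit(x[:,0],x[:,1],1);print(z,"yaw",np.degrees(np.arctan(k[0])).round(1),"y at 640",np.polyval(k,640).round(1))
print("far",plane("wrist",[(283,113),(345,114)],.015,p)*1000,"near",plane("wrist",[(311,271)],.01,p)*1000,plane("wrist",[(311,271)],.034,p)*1000)
# rim corners for bin
print(plane("wrist",[(220,89),(220,273)],.022,p)*1000)
E
python3 go.py 645 147 24 0
```

```text
t 2.7 pos [642.8 146.1  96.7] yaw -0.25 f 1 tilt [ 0.001  -0.0022] | turn z -0.0044 | after turn shift mm [ 2.2 -0.9 72.7] grip 0.53
drift 0.003309295291203662
7667 [268 113] [351 274]
0.022 yaw -0.9 y at 640 154.6
0.034 yaw -0.9 y at 640 154.2
far [[710.45499914 171.83840676]
 [709.39149566 130.07414753]] near [[589.19241644 154.72249015]] [[602.73947574 153.83499466]]
[[728.78888032 213.58015076]
 [592.30074219 225.61178577]]
t 2.75 pos [643.5 146.   98.9] yaw -0.26 f 1 tilt [ 0.0005 -0.0005] | turn z -0.0045 | after turn shift mm [ 1.5 -1.  74.9] grip 0.529
```

```bash
python3 -m pendant '[[[0,-0.006,0],[0,0,0],-0.06],[[0,0,0],[0,0,0],-0.06],[[0,0,0],[0,0,0],-0.06],[[0,0,0],[0,0,0],-0.06]]'; python3 - <<'E'
from h import *
p=manip.camera_params("wrist");im=manip.camera("wrist");q=manip.camera_params("wrist");cv2.imwrite("pics/w3.png",im)
print("drift",np.abs(np.array(p["view"])-np.array(q["view"])).max())
H,S,V=[a.astype(int) for a in cv2.split(cv2.cvtColor(im,cv2.COLOR_BGR2HSV))]
roi=np.zeros(H.shape,bool);roi[105:275,268:365]=1
m=(S<70)&(V<125)&roi
pts=[]
for v in range(175,232,4):
    u=np.where(m[v,290:345])[0]+290; pts.append(((u.min()+u.max())/2,v)); print(u.min(),u.max(),end="; ")
for z in(.022,.034):
        x=plane("wrist",pts,z,p)*1000;k=np.polyfit(x[:,0],x[:,1],1);print(z,"yaw",np.degrees(np.arctan(k[0])).round(1),"y at 640",np.polyval(k,640).round(1))
c=np.where(m[105:280,int(pts[5][0])])[0]+105;print(c.min(),c.max())
u=pts[5][0]
print(plane("wrist",[(u,c.min())],.015,p)*1000,plane("wrist",[(u,c.max())],.034,p)*1000)
E
python3 go.py 645 153 24 0
```

```text
clock: 3.25
tool_pos: [0.6437, 0.152, 0.0997]
ee_rot: [-0.0, 1.0, -0.002, 0.0]
contact_force: [0.8, -0.3, -0.4]
grip_width: 0.533
drift 0.00020969110043983497
305 332; 305 332; 304 332; 304 333; 304 332; 305 332; 305 332; 305 332; 305 332; 305 332; 304 332; 305 332; 305 332; 305 332; 305 332; 0.022 yaw -0.3 y at 640 154.4
0.034 yaw -0.3 y at 640 154.3
116 270
[[709.30184579 153.95146361]] [[603.19190897 154.61770885]]
t 3.3 pos [643.7 152.   99.6] yaw -0.28 f 1 tilt [-0.0001  0.0001] | turn z -0.0049 | after turn shift mm [ 1.3 -1.  75.6] grip 0.526
```

```bash
python3 -m pendant '[[[0.001,-0.002,0.03],[0,0,0],-0.06],[[0,0,0.03],[0,0,0],-0.06],[[0,0,0.016],[0,0,0],-0.06],[[0,0,0],[0,0,0],0.2],[[0,0,0],[0,0,0],0.6],[[0,0,0],[0,0,0],1],[[0,0,0],[0,0,0],1],[[0,0,0],[0,0,0],1]]' 50; python3 go.py 644.5 154.3 24 0
```

```text
clock: 4.3
tool_pos: [0.6454, 0.1544, 0.0245]
ee_rot: [-0.0, 1.0, -0.002, 0.001]
contact_force: [-0.7, 1.0, 5.1]
grip_width: 0.224
t 4.3 pos [645.4 154.4  24.5] yaw -0.26 f 1 tilt [-0.0003  0.0009] | turn z -0.0046 | after turn shift mm [-0.9  0.1  0.5] grip 0.224
```

```bash
python3 -m pendant '[[[0,0,-0.03],[0,0,0],1],[[0,0,-0.05],[0,0,0],1],[[-0.035,0.0235,-0.03],[0,0,0],1],[[-0.035,0.0235,-0.03],[0,0,0],1],[[-0.035,0.0235,-0.03],[0,0,0],1],[[-0.035,0.0235,-0.03],[0,0,0],1],[[-0.035,0.0235,-0.03],[0,0,0],1],[[-0.035,0.0235,-0.03],[0,0,0],1],[[-0.035,0.0235,-0.03],[0,0,-0.097],1],[[0,0,0],[0,0,0],1],[[0,0,0],[0,0,0],1],[[0,0,0],[0,0,0],1]]'; python3 - <<'E'
from h import *
p=manip.camera_params("wrist");im=manip.camera("wrist");q=manip.camera_params("wrist");cv2.imwrite("pics/w4.png",im)
import json;json.dump({k:np.array(v).tolist() for k,v in p.items()},open("p4.json","w"))
print("drift",np.abs(np.array(p["view"])-np.array(q["view"])).max())
cv2.imwrite("pics/c4.png",cv2.resize(im,(800,500),interpolation=cv2.INTER_CUBIC))
E
python3 go.py 444 -150 50 5
```

```text
clock: 5.8
tool_pos: [0.399, -0.0089, 0.312]
ee_rot: [0.0, 0.999, 0.046, -0.001]
contact_force: [0.9, 0.3, -0.8]
grip_width: 0.222
drift 0.00017230551818511394
t 5.85 pos [399.1  -8.9 312. ] yaw 5.29 f 1 tilt [ 0.0003 -0.0014] | turn z 0.005 | after turn shift mm [ 32.5 144.5 262. ] grip 0.221
```

View pics/c4.png

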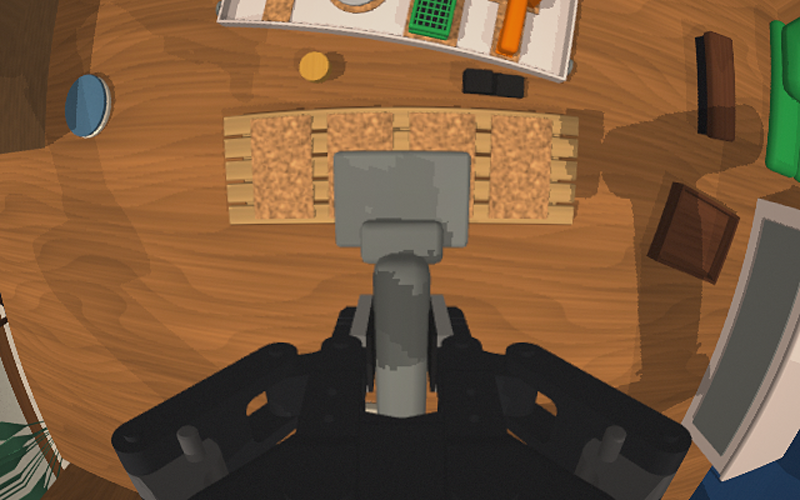

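The scraper is held straight and in the middle of the fingers. The outer mats are visible at about (282,165) and (520,167) in the enlarged picture.

```bash
python3 - <<'E'
from h import *
import json;p=json.load(open("p4.json"))
P=lambda q,z=.026:plane("wrist",np.array(q)/1.25-.4,z,p)*1000
A=P([(251,113),(311,113),(313,219),(254,216)]);D=P([(489,114),(550,118),(549,218),(491,219)])
for x in(A,D):print(x.round(1).tolist(),x.mean(0).round(1),rect(x/1000))
d=A.mean(0)-D.mean(0);o=(A.mean(0)+D.mean(0))/2;print("o",o,"yaw",np.degrees(np.arctan2(-d[0],d[1])),np.linalg.norm(d))
R=P([(224,117),(578,118),(573,223),(230,223)]);print("outer",R.mean(0),R.round(1).tolist())
# subpixel check: cork segmentation
im=cv2.imread("pics/w4.png");f=cv2.cvtColor(im,cv2.COLOR_BGR2HSV)
print(f[130,225],f[130,190],f[130,265],f[175,150])
E
```

```text
[[488.7, 167.4], [490.1, 97.7], [373.6, 88.4], [371.7, 159.1]] [431.  128.2] (array([431.2, 127.9]), array([120.4,  70.7]), 4.1)
[[506.3, -92.3], [513.1, -162.6], [400.3, -177.9], [391.7, -108.7]] [ 452.8 -135.4] (array([ 453.3, -135.1]), array([116.5,  70.5]), 7.7)
o [441.93025271  -3.60076844] yaw 4.723930587421032 264.4176940318648
outer [440.68901482  -3.94132746] [[484.2, 201.2], [519.4, -197.3], [397.9, -210.0], [361.2, 190.3]]
[ 14 147 182] [ 16 141 188] [ 14 150 212] [ 14 167 153]
```

```bash
python3 - <<'E'
from h import *
im=cv2.imread("pics/top0.png");cv2.imwrite("pics/c5.png",cv2.resize(im[140:310,245:445],None,fx=4,fy=3.5,interpolation=cv2.INTER_CUBIC))
E
```

```text
(no output)
```

View pics/c5.png

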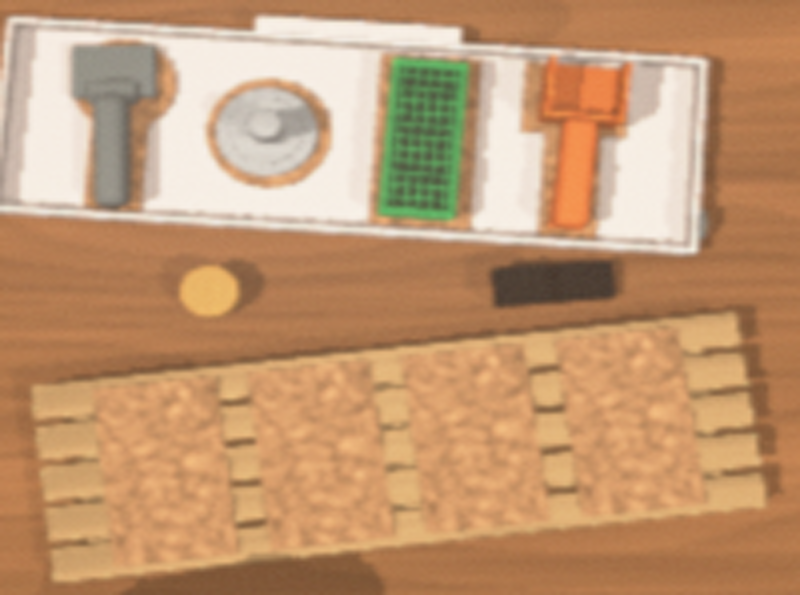

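```bash
python3 - <<'E'
from h import *
P=lambda q,z=.026:plane("top",np.array(q)/[4,3.5]+[245,140]-.37,z)*1000
M=[[(93,384),(218,374),(236,553),(113,567)],[(250,371),(372,357),(393,537),(268,549)],[(403,354),(524,342),(547,519),(422,533)],[(555,336),(675,326),(704,501),(578,517)]]
C=np.array([P(m).mean(0) for m in M]);s=np.polyfit([132,44,-44,-132],C,1);print(C.round(1).tolist(),"o",s[1],"yaw",np.degrees(np.arctan2(-s[0][0],s[0][1])),np.linalg.norm(s[0]))
print("outer",P([(32,386),(738,312),(766,504),(54,580)]).mean(0))
print("scraper near/far",P([(110,208)],.03),P([(113,46)],.015),"mid y",P([(110,150)],.034))
print("strainer",P([(390,56),(471,59),(456,221),(377,217)],.032).mean(0))
print("knob",P([(265,124)],.048),"plate",P([(265,130)],.014))
print("scoop near/far",P([(572,226)],.034),P([(586,62)],.03))
E
python3 go.py 444 -147 50 5
```

```text
[[430.0, 126.3], [437.9, 38.6], [446.1, -47.9], [454.6, -135.1]] o [442.1356833   -4.52592186] yaw 5.380433064964411 0.9939493933880716
outer [441.8995555   -5.21126668]
scraper near/far [[598.71574696 154.24298432]] [[708.84214768 152.62802041]] mid y [[636.19605032 153.21824528]]
strainer [639.81075015 -25.48973766]
knob [[648.79167243  64.37736073]] plate [[650.03443951  65.20070511]]
scoop near/far [[ 579.77383547 -107.46591644]] [[ 687.89273437 -120.64826523]]
t 5.85 pos [399.1  -8.9 312. ] yaw 5.29 f 1 tilt [ 0.0003 -0.0014] | turn z 0.005 | after turn shift mm [ 32.7 141.5 262. ] grip 0.221
```

```bash
python3 go.py 443 -136.8 43.5 5.2
python3 -m pendant '[[[0.005,0.022,0.036],[0,0,0],1],[[0.005,0.022,0.036],[0,0,0],1],[[0.005,0.022,0.036],[0,0,0],1],[[0.005,0.022,0.036],[0,0,0],1],[[0.006,0.022,0.036],[0,0,0],1],[[0.006,0.021,0.036],[0,0,0],1],[[0,0,0],[0,0,0],1],[[0,0,0],[0,0,0],1]]'
python3 go.py 443 -136.8 43.5 5.2
```

```text
t 5.85 pos [399.1  -8.9 312. ] yaw 5.29 f 1 tilt [ 0.0003 -0.0014] | turn z 0.0015 | after turn shift mm [ 32.2 131.4 268.5] grip 0.221
clock: 6.85
tool_pos: [0.4433, -0.1366, 0.0975]
ee_rot: [0.0, 0.999, 0.046, -0.0]
contact_force: [0.9, 0.4, -0.6]
grip_width: 0.222
t 6.85 pos [ 443.3 -136.6   97.5] yaw 5.29 f 1 tilt [ 0.0002 -0.0001] | turn z 0.0016 | after turn shift mm [-0.4  0.2 54. ] grip 0.222
```

```bash
python3 -m pendant '[[[0,0,0.024],[0,0,0],1],[[0,0,0.02],[0,0,0],1],[[0,0,0.009],[0,0,0],1],[[0,0,0.001],[0,0,0],1],[[0,0,0],[0,0,0],1],[[0,0,0],[0,0,0],0.3],[[0,0,0],[0,0,0],0],[[0,0,0],[0,0,0],0],[[0,0,-0.02],[0,0,0],0],[[0,0,-0.05],[0,0,0],0],[[0,0,-0.04],[0,0,0],0]]'
python3 go.py 649 64.5 95 5.2
```

```text
clock: 8.22
tool_pos: [0.443, -0.1369, 0.1551]
ee_rot: [0.0, 0.999, 0.046, 0.0]
contact_force: [0.7, -0.1, -0.7]
grip_width: 0.5
t 8.22 pos [ 443.  -136.9  155.1] yaw 5.29 f 1 tilt [0.0002 0.0004] | turn z 0.0016 | after turn shift mm [ 223.4 -181.9   60.1] grip 0.5
```

```bash
python3 -m pendant '[[[0.037,-0.030,0],[0,0,0],0],[[0.037,-0.030,0],[0,0,0],0],[[0.037,-0.030,0],[0,0,0],0],[[0.037,-0.030,0.01],[0,0,0],0],[[0.037,-0.030,0.01],[0,0,0],0],[[0.037,-0.030,0.015],[0,0,0],0],[[0,0,0],[0,0,0],0],[[0,0,0],[0,0,0],0],[[0,0,0],[0,0,0],0]]'
python3 - <<'E'
from h import *
import json
p=manip.camera_params("wrist");im=manip.camera("wrist");json.dump({k:np.array(v).tolist() for k,v in p.items()},open("p6.json","w"))
cv2.imwrite("pics/w6.png",im)
H,S,V=[a.astype(int) for a in cv2.split(cv2.cvtColor(im,cv2.COLOR_BGR2HSV))]
g=max(blobs((H>50)&(H<75)&(S>120),200),key=len);print("strainer",g.min(0),g.max(0),rect(plane("wrist",g,.032,p)))
o=max(blobs((H<14)&(S>200)&(V>130),200),key=len);print("scoop",o.min(0),o.max(0),rect(plane("wrist",o,.034,p)))
E
python3 go.py 649 64.5 37 5.2
```

```text
clock: 9.35
tool_pos: [0.6472, 0.0623, 0.1191]
ee_rot: [-0.0, 0.999, 0.046, 0.0]
contact_force: [-0.1, -0.1, 0.0]
grip_width: 0.498
strainer [391 152] [473 284] (array([640.6, -21.2]), array([104.4,  50.4]), -6.1)
scoop [477 176] [547 290] (array([ 632.9, -114.7]), array([106.2,  52.4]), -18.5)
t 9.4 pos [647.2  62.3 119.3] yaw 5.24 f 1 tilt [-0.0001  0.0006] | turn z 0.0007 | after turn shift mm [ 2.  -2.  82.3] grip 0.499
```

View pics/w6.png

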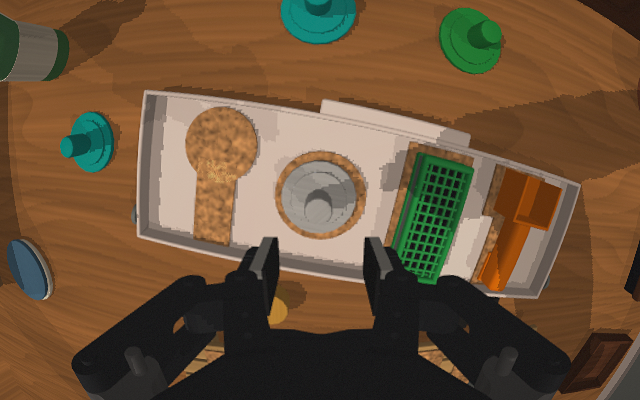

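The knob top sits at (318,210) between the jaws, the plate's centre is about (319,196), and the scraper pad is left empty.

```bash
python3 - <<'E'
from h import *
import json;p=json.load(open("p6.json"))
print(plane("wrist",[(318,210)],.048,p)*1000,plane("wrist",[(319.5,196)],.013,p)*1000)
im=cv2.imread("pics/w6.png");S=cv2.cvtColor(im,cv2.COLOR_BGR2HSV)[:,:,1]
H,S,V=cv2.split(cv2.cvtColor(im,cv2.COLOR_BGR2HSV))
roi=np.zeros(S.shape,bool);roi[140:245,270:370]=1
b=max(blobs((S>90)&roi,50),key=len);c,r=cv2.minEnclosingCircle((plane("wrist",b,.008,p)*1000).astype(np.float32));print("pad ring",c,r)
E
python3 go.py 649 64 37 5.2
```

```text
[[649.8003617   65.28980464]] [[650.1873895   64.45169641]]
pad ring (648.3907470703125, 63.83100891113281) 37.128875732421875
t 9.4 pos [647.2  62.3 119.3] yaw 5.24 f 1 tilt [-0.0001  0.0006] | turn z 0.0007 | after turn shift mm [ 1.9 -1.6 82.3] grip 0.499
```

```bash
python3 -m pendant '[[[0.003,-0.002,0.035],[0,0,0],0],[[0,0,0.03],[0,0,0],0],[[0,0,0.017],[0,0,0],0],[[0,0,0],[0,0,0],0],[[0,0,0],[0,0,0],0.3],[[0,0,0],[0,0,0],0.7],[[0,0,0],[0,0,0],1],[[0,0,0],[0,0,0],1],[[0,0,0],[0,0,0],1]]'
python3 go.py 649.7 64.8 37 5.2
```

```text
clock: 10.52
tool_pos: [0.6513, 0.0654, 0.0382]
ee_rot: [-0.0, 0.999, 0.046, 0.002]
contact_force: [-1.3, 1.2, 6.4]
grip_width: 0.21
t 10.53 pos [651.3  65.4  38.2] yaw 5.31 f 1 tilt [-0.0001  0.0016] | turn z 0.0019 | after turn shift mm [-1.6  0.5  1.2] grip 0.21
```

```bash
python3 -m pendant '[[[0,0,-0.02],[0,0,0],1],[[0,0,-0.06],[0,0,0],1],[[-0.04,0.019,-0.02],[0,0,0],1],[[-0.04,0.019,0],[0,0,0],1],[[-0.045,0.019,0],[0,0,0],1],[[-0.045,0.019,0],[0,0,0],1],[[-0.044,0.019,0.03],[0,0,0],1],[[0,0,0.01],[0,0,0],1],[[0,0,0],[0,0,0],1]]'
python3 go.py 446.8 -48.1 56.7 5.2
```

```text
clock: 11.65
tool_pos: [0.4457, -0.0492, 0.0962]
ee_rot: [0.0, 0.999, 0.046, -0.0]
contact_force: [0.9, 0.2, -1.0]
grip_width: 0.215
t 11.65 pos [445.7 -49.2  96.2] yaw 5.27 f 1 tilt [ 0.0001 -0.0002] | turn z 0.0012 | after turn shift mm [ 1.2 -1.  39.5] grip 0.215
```

```bash
python3 -m pendant '[[[0.001,-0.001,0.02],[0,0,0],1],[[0,0,0.014],[0,0,0],1],[[0,0,0.005],[0,0,0],1],[[0,0,0.001],[0,0,0],1],[[0,0,0],[0,0,0],1],[[0,0,0],[0,0,0],0.3],[[0,0,0],[0,0,0],0],[[0,0,0],[0,0,0],0],[[0,0,-0.03],[0,0,0],0],[[0,0,-0.05],[0,0,0.1],-0.5],[[0,0,0],[0,0,0.1],-0.5]]'
python3 go.py 640.5 -25 120 -6.2
```

```text
clock: 13.02
tool_pos: [0.4494, -0.0478, 0.1403]
ee_rot: [-0.001, 0.998, -0.055, 0.004]
contact_force: [-0.0, 0.2, -1.7]
grip_width: 0.751
t 13.03 pos [449.4 -47.8 140.3] yaw -6.33 f 1 tilt [-0.0006  0.0041] | turn z -0.0023 | after turn shift mm [187.5 -43.3  20.3] grip 0.751
```

```bash
python3 -m pendant '[[[0.047,-0.011,0],[0,0,0],-0.5],[[0.047,-0.011,0],[0,0,0],-0.5],[[0.047,-0.011,0],[0,0,0],-0.5],[[0.047,-0.011,0.02],[0,0,0],-0.5],[[0,0,0],[0,0,0],-0.5],[[0,0,0],[0,0,0],-0.5],[[0,0,0],[0,0,0],-0.5]]'
python3 - <<'E'
from h import *
p=manip.camera_params("wrist");im=manip.camera("wrist")
cv2.imwrite("pics/w7.png",im)
H,S,V=[a.astype(int) for a in cv2.split(cv2.cvtColor(im,cv2.COLOR_BGR2HSV))]
roi=np.zeros(H.shape,bool);roi[90:300,200:460]=1
g=max(blobs((H>50)&(H<75)&(S>120)&roi,200),key=len);print("strainer",g.min(0),g.max(0),rect(plane("wrist",g,.032,p)))
o=max(blobs((H<14)&(S>200)&(V>130),200),key=len);print("scoop",o.min(0),o.max(0),rect(plane("wrist",o,.034,p)))
E
python3 go.py 640.5 -25 22 -6.2
```

```text
clock: 13.9
tool_pos: [0.6381, -0.0246, 0.1177]
ee_rot: [-0.0, 0.999, -0.054, 0.001]
contact_force: [0.0, -0.2, 0.1]
grip_width: 0.749
strainer [292 133] [353 267] (array([640.5, -25.2]), array([103.2,  43.2]), -6.6)
scoop [406 126] [477 264] (array([ 638.1, -107.8]), array([106. ,  57.4]), -24.3)
t 13.95 pos [638.1 -24.6 117.9] yaw -6.17 f 1 tilt [-0.0002  0.0011] | turn z 0.0005 | after turn shift mm [ 2.5  0.2 95.9] grip 0.754
```

View pics/w7.png

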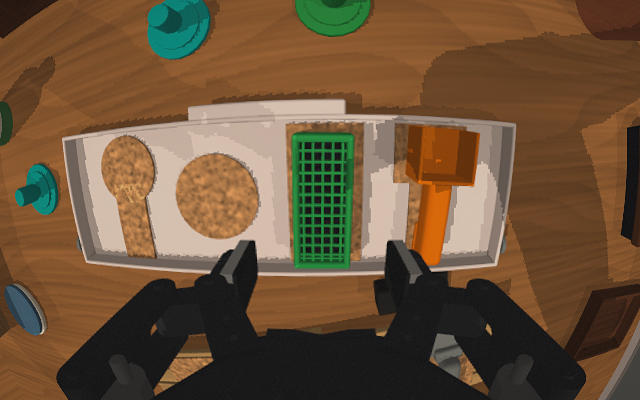

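The strainer is straight between the jaws at (323,200), 103×43 mm as measured, so I'll descend and grip.

```bash
python3 -m pendant '[[[0.002,0.0005,0.04],[0,0,0.005],-0.5],[[0,0,0.035],[0,0,0],-0.5],[[0,0,0.02],[0,0,0],-0.5],[[0,0,0],[0,0,0],-0.5],[[0,0,0],[0,0,0],-0.2],[[0,0,0],[0,0,0],0.3],[[0,0,0],[0,0,0],0.6],[[0,0,0],[0,0,0],0.6],[[0,0,0],[0,0,0],0.6]]'
python3 go.py 640.5 -25.2 22 -6.6
```

```text
clock: 15.08
tool_pos: [0.6416, -0.0251, 0.0236]
ee_rot: [-0.0, 0.998, -0.056, 0.002]
contact_force: [-1.2, 0.7, 6.5]
grip_width: 0.505
t 15.07 pos [641.6 -25.1  23.6] yaw -6.44 f 1 tilt [-0.0002  0.0018] | turn z 0.0029 | after turn shift mm [-1.   0.3  1.6] grip 0.505
```

```bash
python3 -m pendant '[[[0,0,-0.02],[0,0,0],0.6],[[0,0,-0.05],[0,0,0],0.6],[[0,0,-0.03],[0,0,-0.102],0.6],[[0,0,0],[0,0,-0.102],0.6],[[-0.039,-0.0165,0],[0,0,0],0.6],[[-0.039,-0.0165,0],[0,0,0],0.6],[[-0.039,-0.0165,0],[0,0,0],0.6],[[-0.039,-0.0165,0],[0,0,0],0.6],[[-0.039,-0.0165,0.03],[0,0,0],0.6],[[0,0,0],[0,0,0],0.6],[[0,0,0],[0,0,0],0.6]]'
python3 go.py 438.8 39.6 42.1 5.2
```

```text
clock: 16.45
tool_pos: [0.4394, 0.0395, 0.0922]
ee_rot: [-0.0, 0.999, 0.046, 0.001]
contact_force: [0.2, 0.2, -1.0]
grip_width: 0.502
t 16.45 pos [439.4  39.5  92.2] yaw 5.27 f 1 tilt [-0.0002  0.001 ] | turn z 0.0012 | after turn shift mm [-0.5 -0.2 50.1] grip 0.502
```

```bash
python3 -m pendant '[[[0,0,0.024],[0,0,0],0.6],[[0,0,0.018],[0,0,0],0.6],[[0,0,0.007],[0,0,0],0.6],[[0,0,0.001],[0,0,0],0.6],[[0,0,0],[0,0,0],0.6],[[0,0,0],[0,0,0],-0.1],[[0,0,0],[0,0,0],-0.4],[[0,0,0],[0,0,0],-0.4],[[0,0,-0.03],[0,0,0],-0.4],[[0,0,-0.05],[0,0,0.12],-0.06],[[0,0,-0.02],[0,0,0.12],-0.06]]'
python3 go.py 630 -112 120 -8.5
```

```text
clock: 17.82
tool_pos: [0.4399, 0.0396, 0.1442]
ee_rot: [-0.001, 0.997, -0.076, 0.002]
contact_force: [1.0, 0.1, -1.7]
grip_width: 0.525
t 17.82 pos [439.9  39.6 144.2] yaw -8.73 f 1 tilt [-0.0008  0.0022] | turn z -0.004 | after turn shift mm [210.4 121.8  24.2] grip 0.525
```

```bash
python3 -m pendant '[[[0.0405,0.0245,0],[0,0,0],-0.06],[[0.0405,0.0245,0],[0,0,0],-0.06],[[0.0405,0.0245,0],[0,0,0],-0.06],[[0.0405,0.0245,0],[0,0,0],-0.06],[[0.0405,0.0245,0.02],[0,0,0],-0.06],[[0,0,0],[0,0,0],-0.06],[[0,0,0],[0,0,0],-0.06],[[0,0,0],[0,0,0],-0.06]]'
python3 - <<'E'
from h import *
p=manip.camera_params("wrist");im=manip.camera("wrist")
cv2.imwrite("pics/w8.png",im)
H,S,V=[a.astype(int) for a in cv2.split(cv2.cvtColor(im,cv2.COLOR_BGR2HSV))]
roi=np.zeros(H.shape,bool);roi[90:300,230:420]=1
o=max(blobs((H<14)&(S>200)&(V>100)&roi,200),key=len);print("scoop",o.min(0),o.max(0),rect(plane("wrist",o,.034,p)))
pts=[];
for v in range(o[:,1].max()-70,o[:,1].max()-8,5):
    u=o[o[:,1]==v,0];pts.append(((u.min()+u.max())/2,v));print(u.min(),u.max(),end=";")
x=plane("wrist",pts[3:],.034,p)*1000;k=np.polyfit(x[:,0],x[:,1],1);print("yaw",np.degrees(np.arctan(k[0])),"y at 620",np.polyval(k,620))
b=o[o[:,1]>=o[:,1].max()-1].mean(0);t=o[o[:,1]<=o[:,1].min()+2].mean(0);print("near",b,plane("wrist",[b],.034,p)*1000,"far",t,plane("wrist",[t],.042,p)*1000)
E
python3 go.py 622 -112.5 24 -8.5
```

```text
clock: 18.82
tool_pos: [0.6205, -0.1113, 0.1224]
ee_rot: [-0.0, 0.997, -0.074, 0.001]
contact_force: [-1.0, 0.1, 0.2]
grip_width: 0.533
scoop [288 113] [355 170] (array([ 667.4, -118.5]), array([47.2, 40.7]), 81.9)
t 18.88 pos [ 620.6 -111.2  122.5] yaw -8.46 f 1 tilt [-0.0001  0.0009] | turn z 0.0007 | after turn shift mm [ 1.6  1.1 98.5] grip 0.524Traceback (most recent call last):
  File "<stdin>", line 9, in <module>
    return umr_minimum(a, axis, None, out, keepdims, initial, where)
ValueError: zero-size array to reduction operation minimum which has no identity
```

View pics/w8.png

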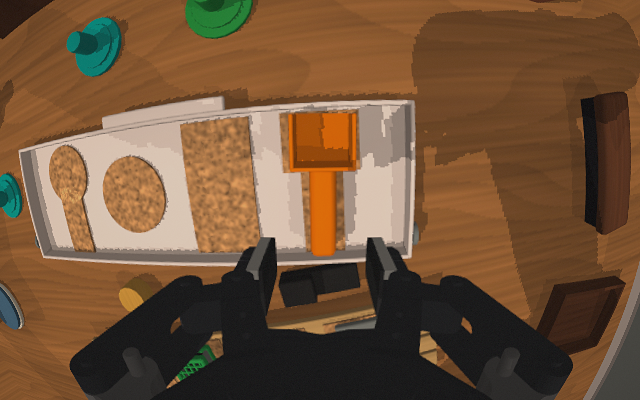

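The scoop's handle runs along u≈323, from v≈172 to 255, with the bowl on (322,140). It is nearly aligned with the tool.

```bash
python3 - <<'E'
from h import *
p=manip.camera_params("wrist");im=cv2.imread("pics/w8.png")
H,S,V=[a.astype(int) for a in cv2.split(cv2.cvtColor(im,cv2.COLOR_BGR2HSV))]
pts=[]
for v in range(180,246,6):
    u=np.where(S[v,295:350]>190)[0]+295;pts.append(((u.min()+u.max())/2,v));print(u.min(),u.max(),end=";")
x=plane("wrist",pts,.034,p)*1000;k=np.polyfit(x[:,0],x[:,1],1);print("yaw",np.degrees(np.arctan(k[0])),"y at 620",np.polyval(k,620))
c=np.where(S[100:270,323]>190)[0]+100;print(c.min(),c.max())
print("near top",plane("wrist",[(323,c.max())],.034,p)*1000,"far rim",plane("wrist",[(322,c.min())],.042,p)*1000)
E
```

```text
309 335;309 335;310 335;310 335;310 335;310 335;310 335;311 335;310 335;311 335;311 335;yaw -7.586030178456526 y at 620 -111.79673116875568
113 255
near top [[ 581.17442272 -106.45589891]] far rim [[ 687.46133185 -121.43411637]]
```

```bash
python3 -m pendant '[[[0.001,0.001,0.04],[0,0,-0.012],-0.06],[[0,0,0.036],[0,0,0],-0.06],[[0,0,0.022],[0,0,0],-0.06],[[0,0,0],[0,0,0],-0.06],[[0,0,0],[0,0,0],0.2],[[0,0,0],[0,0,0],0.6],[[0,0,0],[0,0,0],1],[[0,0,0],[0,0,0],1],[[0,0,0],[0,0,0],1]]'
python3 go.py 622.4 -112.1 24 -7.8
```

```text
clock: 20.0
tool_pos: [0.6225, -0.113, 0.0251]
ee_rot: [-0.0, 0.998, -0.068, 0.001]
contact_force: [-0.8, 1.8, 6.8]
grip_width: 0.221
t 20.0 pos [ 622.5 -113.    25.1] yaw -7.81 f 1 tilt [-0.      0.0014] | turn z -0.0002 | after turn shift mm [-0.2 -0.9  1.1] grip 0.221
```

```bash
python3 -m pendant '[[[0,0,-0.02],[0,0,0],1],[[0,0,-0.055],[0,0,0],1],[[0,0,-0.03],[0,0,-0.0757],1],[[0,0,0],[0,0,-0.0757],1],[[0,0,0],[0,0,-0.0757],1],[[-0.026,-0.0367,0],[0,0,0],1],[[-0.026,-0.0367,0],[0,0,0],1],[[-0.026,-0.0367,0],[0,0,0],1],[[-0.026,-0.0367,0],[0,0,0],1],[[-0.026,-0.0367,0],[0,0,0],1],[[-0.026,-0.0367,0],[0,0,0],1],[[-0.026,-0.0367,0.02],[0,0,0],1]]'
python3 -m pendant '[[[0,0,0.01],[0,0,0],1],[[0,0,0],[0,0,0],1],[[0,0,0],[0,0,0],1]]'
python3 go.py 417.9 126.1 43.6 5.2
```

```text
clock: 21.5
tool_pos: [0.4171, 0.1279, 0.1095]
ee_rot: [-0.001, 0.999, 0.045, 0.002]
contact_force: [0.6, 0.7, -0.8]
grip_width: 0.223
clock: 21.88
tool_pos: [0.418, 0.126, 0.0988]
ee_rot: [-0.0, 0.999, 0.045, 0.0]
contact_force: [-0.2, 0.3, -1.5]
grip_width: 0.223
t 21.88 pos [418.  126.   98.8] yaw 5.11 f 1 tilt [-0.0001  0.0004] | turn z -0.0015 | after turn shift mm [-0.1 -0.1 55.2] grip 0.223
```

After release I'll lift and back off to get a clear check view.

```bash
python3 -m pendant '[[[0,0,0.026],[0,0,0],1],[[0,0,0.02],[0,0,0],1],[[0,0,0.008],[0,0,0],1],[[0,0,0.001],[0,0,0],1],[[0,0,0],[0,0,0],1],[[0,0,0],[0,0,0],0.3],[[0,0,0],[0,0,0],0],[[0,0,0],[0,0,0],0],[[0,0,-0.03],[0,0,0],0],[[0,0,-0.06],[0,0,0],0],[[0,0,-0.06],[0,0,0],0]]'
python3 -m pendant '[[[-0.005,0.04,-0.045],[0,0,0],0],[[-0.005,0.04,-0.045],[0,0,0],0],[[-0.006,0.04,-0.04],[0,0,0],0],[[0,0,0],[0,0,0],0],[[0,0,0],[0,0,0],0],[[0,0,0],[0,0,0],0]]'
python3 - <<'E'
from h import *
import json
p=manip.camera_params("wrist");im=manip.camera("wrist");json.dump({k:np.array(v).tolist() for k,v in p.items()},open("p9.json","w"))
cv2.imwrite("pics/w9.png",im);cv2.imwrite("pics/c9.png",cv2.resize(im[0:250,120:520],None,fx=2,fy=2.2,interpolation=cv2.INTER_CUBIC))
E
```

```text
clock: 23.25
tool_pos: [0.4167, 0.1261, 0.195]
ee_rot: [0.0, 0.999, 0.045, -0.0]
contact_force: [1.2, 0.9, 0.3]
grip_width: 0.497
clock: 24.0
tool_pos: [0.4116, 0.0059, 0.3221]
ee_rot: [0.0, 0.999, 0.046, -0.001]
contact_force: [0.1, 0.7, -0.6]
grip_width: 0.502
```

View pics/c9.png

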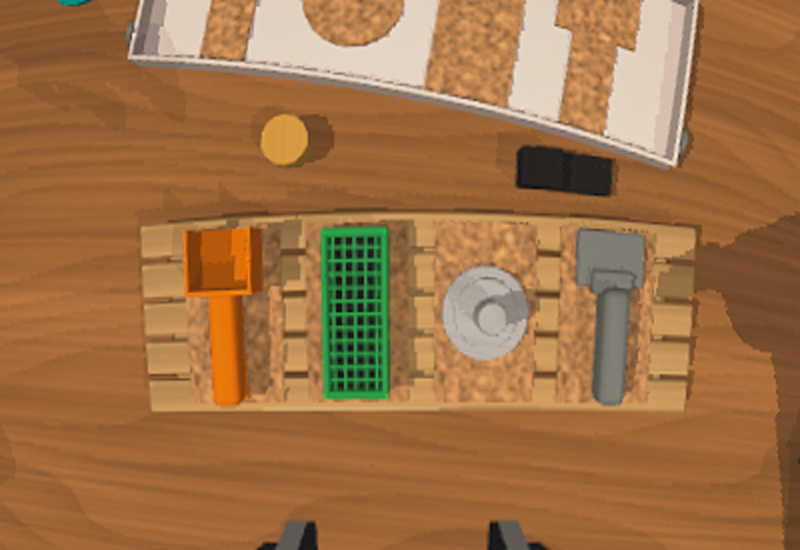

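Order and attitude look right: scoop (222,310), strainer (355,312), lid (485,312) and scraper (610,315) lie on the four mats. Now I'll check the centring.

```bash
python3 - <<'E'
from h import *
import json;p=json.load(open("p9.json"))
o=np.array([441.8,-4.3]);a=np.radians(5.2);R=np.array([[np.cos(a),-np.sin(a)],[np.sin(a),np.cos(a)]])
P=lambda q,z:((plane("wrist",np.array(q)/[2,2.2]+[120,0]-.25,z,p)*1000-o)@R).round(1)
print("rack outer",P([(141,226),(695,228),(685,408),(152,410)],.026).mean(0))
print("mat B",P([(310,224),(408,222),(408,400),(312,402)],.026).mean(0),"C",P([(434,222),(537,220),(533,400),(434,402)],.026).mean(0))
print("strainer",P([(320,228),(388,228),(388,398),(320,398)],.05).mean(0))
print("lid",P([(485,312)],.03),P([(491,317)],.066))
print("scraper near/far",P([(609,403)],.05),P([(611,230)],.033),"handle mids",P([(613,300),(610,390)],.05))
print("scoop near/far",P([(229,404)],.052),P([(221,230)],.06),"handle",P([(226,310),(229,390)],.052))
E
python3 go.py 400 0 320 5
```

```text
rack outer [-0.725  0.175]
mat B [-1.825 43.3  ] C [ -0.85 -43.8 ]
strainer [-0.15 45.15]
lid [[ -0.6 -42.9]] [[ -0.1 -41.9]]
scraper near/far [[ -53.5 -129. ]] [[  54.6 -130.5]] handle mids [[  11.2 -127.7]
 [ -45.1 -129.1]]
scoop near/far [[-53.8 131.2]] [[ 52.4 129.5]] handle [[  4.3 130. ]
 [-45.  130.6]]
t 24.05 pos [411.6   5.9 322.2] yaw 5.24 f 1 tilt [ 0.0003 -0.0012] | turn z 0.0042 | after turn shift mm [-12.1   4.9   2.2] grip 0.5
```

```bash
python3 -c "
from station import manip
print(manip.job_done())"
```

```text
the job is handed in; nothing more can be done
None
```

I moved all four things from the bin to the rack in reverse order and handed the job in at about 24 s on the robot's clock. From left to right on the rack they are the scoop, strainer, lid and scraper. All were released, and the arm was clear of everything, about 0.3 m above the table.

- **Placing:** In the last wrist picture each thing is right way up on its mat and within about 3 mm of the middle. The scraper is the farthest off, about 2–3 mm to the side. The long ones look straight along their mats to about 1–2°.
- **Look-alikes:** The arm never went near the green and turquoise lids, but I did not measure their positions again at the end.
- **Disagreement:** My first wrist measurement was 3–5 mm off because I took it before the arm had settled. I discarded it and measured again with the arm still. The rack position then agreed with the top camera to about 1–2 mm.

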